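# Find the key that locks the porch cabinet

### The arm

A 7-joint arm with a two-finger parallel gripper is mounted at the origin on the work surface. World frame = base frame: x ahead of the robot, y to its left, z up, the work surface at z = 0. Lengths are in m, angles in rad, forces in N, time in s.
With the tool pointing down it reaches from about 0.425 to 0.95 m from the base axis. Payload 4.7 kg.
Tool frame: the origin (TCP) lies between the finger pads; the fingertips stand 25 mm ahead of it and the grasp point (between the pads) lies 6 mm ahead of it; z points along the fingers, y is the line along which they close (so a half turn about z gives the same grasp; the last joint's range is limited). The gripper opens to 85 mm and grips with 20 to 120 N. Pads are 22 mm wide; open, the fingers measure 114 mm over their backs; the gripper's body (76 mm by 85 mm) begins 54 mm behind the grasp point. The pads swing forward as they close: fully open they stand 13 mm farther back than shut.
Start: joints at [-1.181, 0.469, -0.049, 1.532, 0.024, 1.141, -0.082], TCP at [0.274, 0.617, 0.256] pointing down, gripper open.
Joint ranges: [-2.59, 2.59], [-0.33, 1.99], [-1.39, 1.29], [0.1, 2.45], [-1.04, 4.18], [0.21, 1.99], [-2.66, 2.66]. Speed limits (rad/s): [2.57, 2.57, 3.14, 3.14, 3.14, 3.14, 3.14].

### API

Orientations are given as a 3x3 rotation matrix whose columns are the frame's x, y, z axes.
In Python, from rig import * gives the robot as it stands. Calls block until the motion is done:
- movep(position, orientation): joint-space move of the TCP to a pose.
- move_l(position, attitude=None, feed=0.15, until_force=None): straight line of the TCP; attitude=None keeps the orientation; feed is the mean speed in m/s. With until_force (N) it stops when the force on the tool has changed by that much, and returns True; else False.
- move_joints(angles): joint-space move.
- command_gripper(opening, newtons=None): finger opening in m; newtons is the grip in N (None keeps the last); returns when the fingers have stopped.
- sleep(seconds).
- inverse_kinematics(position, orientation): joint angles nearest the present ones, or None.
- sense(): the state.
- camera(name): name is "scene" or "top" or "wrist"; returns (picture, depth): 400x640x3 uint8, red, green, blue; 400x640 float32, m along the optical axis (not along the pixel's ray), 0 where there is no reading.
- camera_params(name): a dict with "K" (3x3 intrinsics, pixels), "dist" ([k1, k2, p1, p2, k3] as OpenCV has them; the pictures are not rectified), "position" and "rotation" of the camera in the world; the wrist camera has in their place "tool_from_camera" (4x4, takes a point from camera to tool coordinates, whose origin is the TCP and whose axes are the flange's). Camera axes: x right, y down, z forward; pixel columns grow to the right and rows downward; lengths in m; the calibration is good to about 2 mm. A picture is of the moment at which its call begins: read the wrist's pose just before it. camera_params takes no time and is no camera call.
A pose or a line that the arm cannot do raises Unreachable and nothing moves.
- finish_job(): hands the job in; it is judged then, once.
The state is a dict: "time_s": time; "joint_pos": joint angles; "qd": joint speeds; "joint_efforts": joint torques, N m; "position": TCP position; "tcp_rot": TCP orientation; "wrist_force": force on the tool from outside, world axes, zero at the start; "ft_torque": the same for the moment, N m; "finger_gap": finger opening in m; "gripper_force": force on a finger pad.
Only numpy, scipy, OpenCV 4.12 (cv2) and the standard library are available. Lean on these libraries where they do the work, as an engineer would, in place of code of your own. Each camera call takes 0.05 s, during which the arm holds its last target. There are 200 camera calls.

### The job

Push the cabinet door fully shut first. Then find which of the three T-handled keys works the lock by trying them in its keyway, and turn that key counter-clockwise (seen from above) a quarter turn to its stop, so that the bolt is thrown; leave it standing in the lock. Put any key that does not turn into the plastic tub or back in the rack, and leave the jar, coaster and tongs alone.

Things in the scene. Friction and masses are not known exactly. Their poses are not given: they have to be found in the camera images.
- cabinet: low cedar cabinet 260 deep (x) x 420 wide (y) x 126 high (z) mm, fixed. Origin: centre of its underside; x points into it from the front, y to its left seen from the robot, z up. Front face at x = -130. The right part has a swing door, the left part is an open cubby. On its top stand the lock case (steel, 74 x 74 mm, 26 high, at the front edge on the right) and the rack
- door (a joint): swing angle of the cabinet door, rad: 0 shut, grows as it opens towards the robot; starts ajar. Panel 205 wide, 145 high, 15 mm thick, upright hinge at its right (-y) end; swings freely, stays where it is left
- door_handle (a point): centre of the round dark knob on the door, 35 mm in front of the door face, about 30 mm below the top edge and 30 mm from the free edge; 175 mm from the hinge line measured along the door. The knob reaches about 15 mm farther out and to each side at most
- door_hinge (a point): point on the door's upright hinge axis, half-way up the door
- lock_turn (a joint): turn of the lock's brass disc about the upright axis, rad: 0 as found, +1.57 = bolt thrown (hard stop), positive counter-clockwise seen from above. It stays where it is left and drives a steel bolt that slides along y into the keeper on the door. Light to turn (0.05 N m) with the right key. A wrong key goes in just as well, but is stopped hard after about 0.3 rad of bar turn, with the disc at less than 0.35 rad. Which key is right changes from case to case and cannot be seen
- lock_seat (a point): the place of the T-bar's centre when a key is seated in the lock, on the disc's axis, 28 mm above the disc's top. The disc (66 mm across) is on top of the lock case, its top 30 mm above the cabinet top. Its through keyway is 34 x 10 mm, its length along the cabinet's x while lock_turn is 0 and turning with the disc. Key goes in from above by 46 mm until its collar rests on the disc; a key has about 0.1 rad of play in the keyway. Axes as the cabinet's
- rack_seat0 (a point): the place of the T-bar's centre of a key seated in the left slot of the rack. Rack: fixed dark wood block on the cabinet top, 60 (x) x 165 (y) x 52 (z) mm, with three slots 34 x 10 mm, 48 deep, 58 mm apart along the rack's y, their length along its x; each holds one key at the start. This point is 28 mm above the block's top
- rack_seat1 (a point): the same for the middle slot
- rack_seat2 (a point): the same for the right slot
- key_a_bar (a point): centre of the red T-bar of a key. All three keys are alike but for bar colour: steel blade 28 mm wide, 7 mm thick, 46 mm long with rounded lower end, then a collar 26 mm across and 4 mm high on which it rests, a round neck 10 mm thick and 17 mm long, and on top the plastic bar 60 mm long, 12 mm thick, 14 mm high. x along the bar and the blade's width, y across the bar, z up the key; the bar's centre is 74 mm above the blade's lower end. 60 g
- key_b_bar (a point): centre of the yellow T-bar of a key. All three keys are alike but for bar colour: steel blade 28 mm wide, 7 mm thick, 46 mm long with rounded lower end, then a collar 26 mm across and 4 mm high on which it rests, a round neck 10 mm thick and 17 mm long, and on top the plastic bar 60 mm long, 12 mm thick, 14 mm high. x along the bar and the blade's width, y across the bar, z up the key; the bar's centre is 74 mm above the blade's lower end. 60 g
- key_c_bar (a point): centre of the blue T-bar of a key. All three keys are alike but for bar colour: steel blade 28 mm wide, 7 mm thick, 46 mm long with rounded lower end, then a collar 26 mm across and 4 mm high on which it rests, a round neck 10 mm thick and 17 mm long, and on top the plastic bar 60 mm long, 12 mm thick, 14 mm high. x along the bar and the blade's width, y across the bar, z up the key; the bar's centre is 74 mm above the blade's lower end. 60 g
- tub: empty open grey plastic tub, loose, 0.5 kg, outside 200 (x) x 180 (y) x 80 (z) mm, walls and floor 4 mm; stands on the table to the left of the cabinet. Origin: centre of its underside
- jar: glass spice jar, bystander, 44 mm across, 85 high, on the back right of the cabinet top. Origin: centre of its underside
- coaster: round grey stone coaster, bystander, 96 mm across, 9 thick, on the back of the cabinet top. Origin: centre of its underside
- tongs: stainless tongs, bystander, about 300 x 56 x 10 mm, lying on the table right of the cabinet. Origin: centre of its underside
Things that resemble listed ones, but are neither listed nor needed, are in the scene too. What is shaped like the part that bears key_c_bar but green is not meant.

How it is judged:
By the outcome, as a careful person would: the job done as asked, in the order asked, and still so for the second after the job is handed in, with the robot touching nothing.
It also fails if it takes over 72 s, if anything falls off the work surface, if the arm or the gripper's body presses on something with over 40 N, if the wrist force passes 120 N, or if a joint passes its speed limit or range.

## Working session

There is one attempt and no reset: what is moved stays moved. The work goes in short steps, each a Python script; the robot and the scene stay as the last script left them, time stands still between calls to the robot, and variables do not carry over. Pictures are saved under pics/ and viewed, at most 10 in all, crops included, and the job is handed in when it is done.

```bash
ls; mkdir -p pics; cat > h.py <<'E'
from rig import *
import numpy as np, cv2
def snap(name,fn,crop=None,scale=1):
    s=sense(); im,d=camera(name); np.savez('pics/'+fn+'.npz',im=im,d=d,p=s['position'],R=s['tcp_rot'])
    o=im[:,:,::-1]
    if crop: o=o[crop[1]:crop[3],crop[0]:crop[2]]
    cv2.imwrite('pics/'+fn+'.png',cv2.resize(o,None,fx=scale,fy=scale,interpolation=cv2.INTER_CUBIC))
def T(name,fn):
    c=camera_params(name); z=np.load('pics/'+fn+'.npz')
    if name=='wrist':
        t=np.array(c['tool_from_camera']); R=z['R']@t[:3,:3]; p=z['R']@t[:3,3]+z['p']
    else: R=np.array(c['rotation']); p=np.array(c['position'])
    return np.array(c['K']),np.array(c['dist']),R,p,z
def px(name,fn,uv,zw=None):
    """pixel(s)->world; by depth, or on plane z=zw"""
    K,D,R,p,z=T(name,fn); out=[]
    for i,(u,v) in enumerate(uv):
        n=cv2.undistortPoints(np.array([[[u,v]]],float),K,D)[0,0]; r=R@np.array([n[0],n[1],1])
        if zw is None:
            w=z['d'][int(round(v))-1:int(round(v))+2,int(round(u))-1:int(round(u))+2]; w=w[w>0]; out.append(p+r*(np.median(w) if len(w) else np.nan))
        else:
            h=zw[i] if np.ndim(zw) else zw; out.append(p+r*(h-p[2])/r[2])
    return np.array(out)
def down(yaw):
    """tool z down, tool y (closing) at angle yaw in world xy"""
    y=np.array([np.cos(yaw),np.sin(yaw),0]); z=np.array([0,0,-1.]); return np.c_[np.cross(y,z),y,z]
E
python3 - <<'E'
from h import *
snap('scene','s0'); snap('top','t0')
for c in('scene','top'):
    q=camera_params(c); print(c,q['position'],np.round(q['rotation'],2).tolist(),q['K'][0][0])
print(camera_params('wrist')['tool_from_camera']); print(sense()['tcp_rot'],sense()['time_s'])
E
```

```text
pics
scene [ 1.44464754 -0.41868563  1.31945218] [[0.42, 0.71, -0.57], [0.91, -0.33, 0.26], [-0.0, -0.62, -0.78]] 461.55756251648006
top [ 0.42690856 -0.01910758  1.05869811] [[-0.15, -0.97, 0.2], [-0.99, 0.14, -0.02], [-0.01, -0.2, -0.98]] 382.3658466698122
[[-9.12296102e-04 -9.63708445e-01 -2.66955428e-01  6.80299704e-02]
 [ 9.99999539e-01 -9.59134136e-04  4.50636480e-05  1.80716612e-03]
 [-2.99474282e-04 -2.66955264e-01  9.63708876e-01 -1.17333237e-01]
 [ 0.00000000e+00  0.00000000e+00  0.00000000e+00  1.00000000e+00]]
[[-9.13592916e-01  4.06629521e-01 -6.45151735e-04]
 [ 4.06630026e-01  9.13591471e-01 -1.62671331e-03]
 [-7.20645318e-05 -1.74849182e-03 -9.99998469e-01]] 0.1
```

View pics/t0.png

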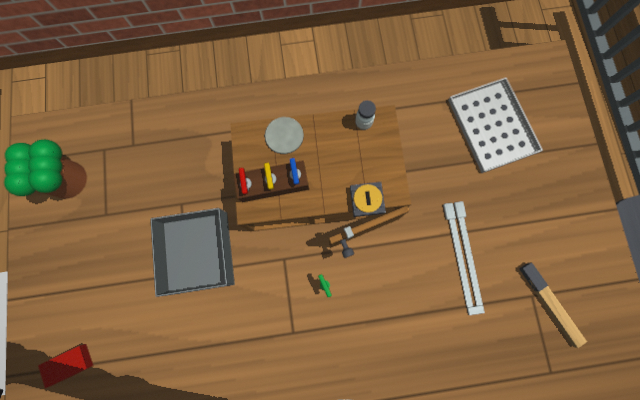

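View pics/s0.png

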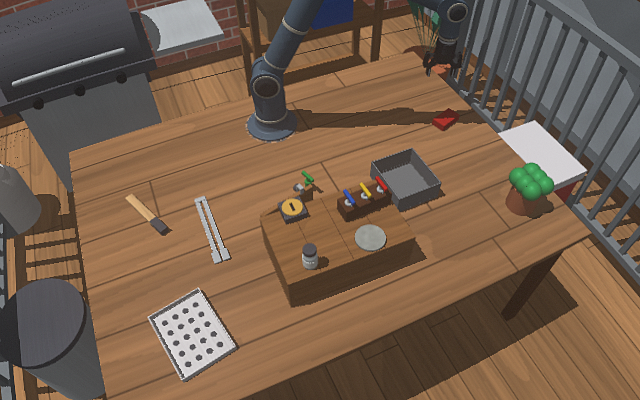

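The top view shows the rack with red (243,182), yellow (268,176) and blue (294,171) keys. The lock disc is at (368,198), the door is ajar from about (408,208) to (328,245) with its knob at (347,250), and the tub is at (192,252). The green T at (322,285) is the decoy and is not meant. Next I'll enlarge a crop to confirm.

```bash
python3 - <<'E'
from h import *
im=np.load('pics/t0.npz')['im'][:,:,::-1]
cv2.imwrite('pics/t0c.png',cv2.resize(im[90:300,220:420],None,fx=2.85*1,fy=2.85,interpolation=cv2.INTER_CUBIC))
pts=[(243,182),(268,176),(294,171),(368,190),(347,232),(347,250),(347,254),(330,240),(400,212),(322,285),(239,222),(405,208),(355,206),(384,206)]
for a,b in zip(pts,px('top','t0',pts)): print(a,b.round(4))
E
```

```text
(243, 182) [0.6524 0.1367 0.2379]
(268, 176) [0.6576 0.0802 0.2387]
(294, 171) [0.6604 0.0217 0.239 ]
(368, 190) [ 0.6054 -0.1415  0.1802]
(347, 232) [ 0.5154 -0.0773  0.1767]
(347, 250) [ 0.4771 -0.0735  0.1313]
(347, 254) [ 0.4677 -0.0719  0.1323]
(330, 240) [ 0.5054 -0.0363  0.1486]
(400, 212) [ 0.5469 -0.2127  0.1496]
(322, 285) [ 0.4035 -0.0011  0.0771]
(239, 222) [0.5797 0.1729 0.1508]
(405, 208) [ 0.5546 -0.2263  0.1502]
(355, 206) [ 0.5725 -0.1053  0.1786]
(384, 206) [ 0.5629 -0.1727  0.1759]
```

View pics/t0c.png

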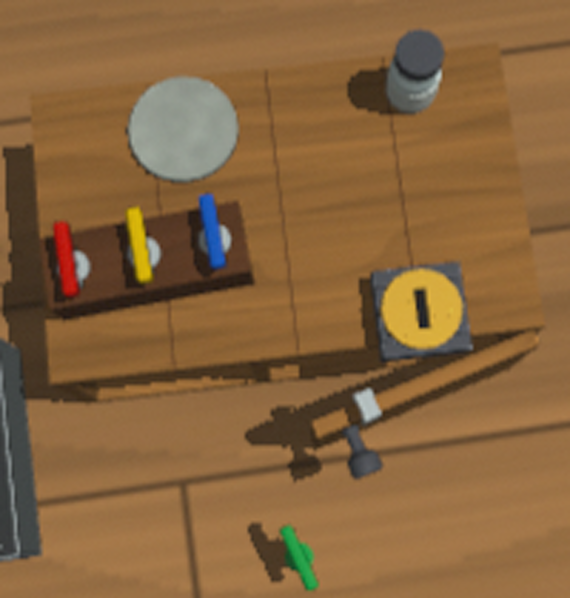

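The crop confirms red, yellow and blue standing in the rack, with green as a decoy on the table. Next I'll check IK for the yaw choices and take a close wrist look.

```bash
python3 - <<'E'
from h import *
for n,p in dict(look=[.5,-.02,.42],lock=[.585,-.135,.215],lockhi=[.585,-.135,.30],rackA=[.65,.137,.235],push=[.42,-.075,.13]).items():
    for y in (-np.pi/2,0,np.pi/2,np.pi,-2.2):
        q=inverse_kinematics(p,down(y)); print(n,round(y,2),None if q is None else np.round(q,2))
p=[.50,-.02,.42]
movep(p,down(np.pi/2)); snap('wrist','w0',scale=1.25); print(sense()['time_s'],sense()['joint_pos'])
c=[(230.5,122.6),(395.4,105.8),(237.5,224),(409.5,204)]
print(px('top','t0',c,0.15).round(4))
E
```

```text
look -1.57 [-0.77  0.06  0.78  1.72 -0.04  1.38 -1.55]
look 0 [-0.61  0.06  0.61  1.72 -0.03  1.38  0.  ]
look 1.57 [-0.5   0.06  0.49  1.71 -0.03  1.38  1.56]
look 3.14 None
look -2.2 [-1.05  0.08  1.1   1.73 -0.07  1.38 -2.14]
lock -1.57 [-0.47  0.5   0.87  1.8  -0.44  1.05 -1.  ]
lock 0 [-0.33  0.44  0.65  1.79 -0.31  1.01  0.45]
lock 1.57 [-0.23  0.42  0.52  1.79 -0.24  1.    1.95]
lock 3.14 [-0.6   0.61  1.11  1.81 -0.61  1.12 -2.41]
lock -2.2 [-0.6   0.61  1.11  1.81 -0.61  1.12 -1.47]
lockhi -1.57 [-0.49  0.41  0.89  1.7  -0.33  1.2  -1.09]
lockhi 0 [-0.36  0.36  0.69  1.69 -0.25  1.18  0.39]
lockhi 1.57 [-0.3   0.34  0.6   1.69 -0.21  1.17  1.93]
lockhi 3.14 [-0.62  0.49  1.12  1.71 -0.47  1.24 -2.53]
lockhi -2.2 [-0.62  0.49  1.12  1.71 -0.47  1.24 -1.59]
rackA -1.57 [-0.7   0.53  0.64  1.61 -0.34  1.11 -1.55]
rackA 0 [-0.56  0.49  0.42  1.61 -0.22  1.09 -0.09]
rackA 1.57 [-0.35  0.47  0.12  1.59 -0.06  1.09  1.35]
rackA 3.14 [ 0.44  0.76 -1.18  1.54  0.72  1.33  2.32]
rackA -2.2 [-0.95  0.7   1.11  1.63 -0.66  1.23 -1.91]
push -1.57 [-0.71  0.36  0.97  2.26 -0.45  0.72 -1.  ]
push 0 [-0.5   0.28  0.69  2.25 -0.29  0.69  0.39]
push 1.57 [-0.31  0.25  0.45  2.25 -0.18  0.67  1.84]
push 3.14 [-0.81  0.43  1.13  2.27 -0.58  0.77 -2.43]
push -2.2 [-0.81  0.43  1.13  2.27 -0.58  0.77 -1.49]
2.6167 [-0.50081447  0.06072274  0.48770765  1.7125022  -0.02887796  1.37601792
  1.56426364]
[[ 0.8354  0.1688  0.15  ]
 [ 0.818  -0.252   0.15  ]
 [ 0.5756  0.1771  0.15  ]
 [ 0.5626 -0.2389  0.15  ]]
```

View pics/w0.png

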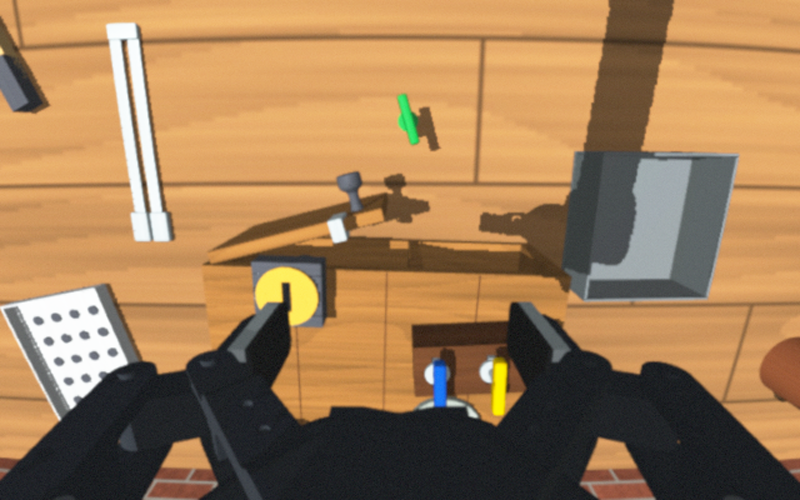

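The wrist view (1.25x) shows the lock disc at (288,296), the door knob at (349,185), and the door keeper at (338,229). Blue is at (439,383) and yellow at (499,387); red is hidden behind a finger. Now I'll segment by colour and depth to get centres and axes from both cameras.

```bash
cat >> h.py <<'E'
HUE=dict(red=(0,8),yellow=(24,33),blue=(105,125),disc=(18,30),green=(50,75))
def blob(cam,fn,hue,ztop,tol=.006,box=None,s=120,v=60):
    """centre, axis angle, extents of coloured top face at height ztop (world)"""
    K,D,R,p,z=T(cam,fn); hsv=cv2.cvtColor(z['im'],cv2.COLOR_RGB2HSV)
    m=(hsv[...,0]>=hue[0])&(hsv[...,0]<=hue[1])&(hsv[...,1]>s)&(hsv[...,2]>v)
    vv,uu=np.nonzero(m); n=cv2.undistortPoints(np.c_[uu,vv].astype(float)[:,None],K,D)[:,0]
    r=np.c_[n,np.ones(len(n))]@R.T; w=p+r*z['d'][vv,uu][:,None]
    k=abs(w[:,2]-ztop)<tol; r=r[k]; w=p+r*((ztop-p[2])/r[:,2])[:,None]
    if box: w=w[(abs(w[:,0]-box[0])<box[2])&(abs(w[:,1]-box[1])<box[2])]
    if len(w)<8: return None
    (c,sz,a)=cv2.minAreaRect((w[:,:2]*1000).astype(np.float32)); a=np.deg2rad(a)
    if sz[0]<sz[1]: a+=np.pi/2
    a=(a+np.pi/2)%np.pi-np.pi/2
    return np.r_[np.array(c)/1000,a].round(4),np.round(sz,1),len(w),w.mean(0).round(4)
E
python3 - <<'E'
from h import *
for cam,fn in(('top','t0'),('wrist','w0'),('scene','s0')):
    for k in('red','yellow','blue'): print(cam,k,blob(cam,fn,HUE[k],.237,box=(.66,.08,.12)))
    print(cam,'disc',blob(cam,fn,HUE['disc'],.18,.008,box=(.59,-.137,.045),s=150,v=120))
P=[(349/1.25,185/1.25),(338/1.25,229/1.25),(386/1.25,207/1.25),(210/1.25,256/1.25)]
print(px('wrist','w0',P).round(4))
print('keyway',px('wrist','w0',[(286/1.25,284/1.25),(287/1.25,309/1.25)],.18).round(4), px('top','t0',[(220+417/2.85,90+289/2.85),(220+426/2.85,90+327/2.85)],.18).round(4))
print('cab',px('wrist','w0',[(206/1.25,264/1.25),(566/1.25,276/1.25)],.15))
print(inverse_kinematics([.44,-.07,.13],down(-np.pi/2)))
E
```

```text
top red (array([0.6567, 0.1367, 0.0458]), array([59.1, 12.8]), 143, array([0.6571, 0.137 , 0.237 ]))
top yellow (array([0.6597, 0.0794, 0.0503]), array([58.8, 11.9]), 136, array([0.6598, 0.0795, 0.237 ]))
top blue (array([0.6623, 0.0217, 0.0444]), array([58.5, 11.4]), 128, array([0.6623, 0.0218, 0.237 ]))
top disc (array([ 0.5869, -0.1372,  1.4223]), array([63.5, 62.1]), 556, array([ 0.5868, -0.137 ,  0.18  ]))
wrist red None
wrist yellow (array([0.6586, 0.0794, 0.0465]), array([61.4, 12.8]), 429, array([0.6586, 0.0797, 0.237 ]))
wrist blue (array([0.6541, 0.0222, 0.0389]), array([48.3, 11. ]), 340, array([0.6541, 0.0223, 0.237 ]))
wrist disc (array([ 0.585 , -0.1335,  0.9825]), array([65.4, 59.4]), 1327, array([ 0.5828, -0.1322,  0.18  ]))
scene red (array([0.6623, 0.1369, 0.0197]), array([63.7, 14. ]), 61, array([0.6618, 0.1373, 0.237 ]))
scene yellow (array([0.6622, 0.0795, 0.0748]), array([51.1,  5.9]), 9, array([0.6696, 0.0802, 0.237 ]))
scene blue (array([0.6664, 0.0207, 0.0642]), array([57.3, 12. ]), 57, array([0.6673, 0.0212, 0.237 ]))
scene disc (array([ 0.589 , -0.1362,  1.1366]), array([63.5, 59.9]), 222, array([ 0.5911, -0.1372,  0.18  ]))
[[ 4.764e-01 -7.150e-02  1.317e-01]
 [ 5.160e-01 -7.830e-02  1.756e-01]
 [ 5.228e-01 -3.540e-02  3.000e-04]
 [ 5.532e-01 -2.289e-01  1.485e-01]]
keyway [[ 0.574  -0.1348  0.18  ]
 [ 0.6026 -0.1362  0.18  ]] [[ 0.6027 -0.1371  0.18  ]
 [ 0.5702 -0.139   0.18  ]]
cab [[ 0.56221687 -0.23404754  0.15      ]
 [ 0.57611944  0.17313906  0.15      ]]
[-0.80926943  0.47384836  1.12321216  2.22591652 -0.61263429  0.7971772
 -0.8475324 ]
```

Two cameras agree within 2 mm. The lock is at about (0.587,-0.137) and cabinet yaw about -0.036. The keys are at (0.657,0.137), (0.660,0.079) and (0.662,0.022), with rack yaw 0.047. Next I'll shut the door by pushing the knob with closed fingers.

```bash
python3 - <<'E'
from h import *
command_gripper(0.0,40)
R=down(-np.pi/2)
movep([.432,-.072,.20],R); move_l([.432,-.072,.125],feed=.15)
f0=sense()['wrist_force']
print(move_l([.465,-.066,.125],feed=.12,until_force=15), sense()['position'])
print(move_l([.53,-.059,.125],feed=.06,until_force=15)); s=sense(); print(s['position'],s['wrist_force']-f0,s['time_s'])
snap('top','t1',(220,90,420,300),2.8)
E
```

```text
False [ 0.46518899 -0.06604547  0.12540883]
True
[ 0.49922197 -0.06197811  0.1241203 ] [-1.16600046 -0.33493456 -0.01442076] 7.45
```

View pics/t1.png

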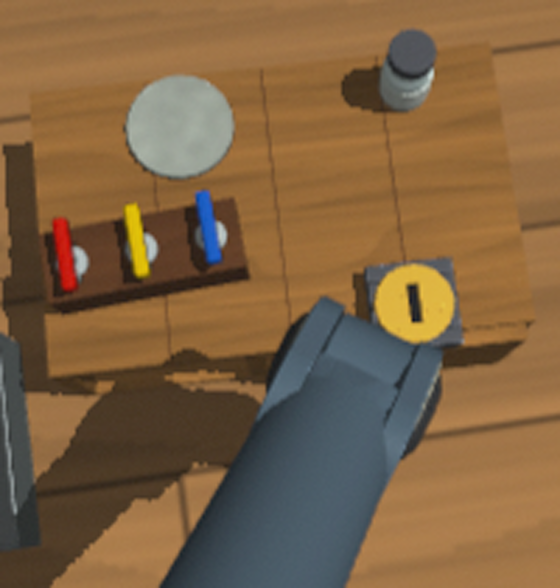

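The arm covers the door here, but the door's right end sits flush with the front. The stop may have rebounded, so I'll press once more slowly, then back off and check.

```bash
python3 - <<'E'
from h import *
print(move_l([.512,-.06,.125],feed=.02,until_force=12)); s=sense(); print(s['position'],s['wrist_force'])
sleep(.2); print(sense()['wrist_force'])
move_l([.45,-.065,.125],feed=.2); move_l([.45,-.065,.30],feed=.3)
command_gripper(.04)
movep([.50,.08,.36],down(-np.pi/2))
snap('top','t2',(220,90,420,300),2.8); snap('wrist','w2')
print(sense()['time_s'])
print(blob('wrist','w2',HUE['disc'],.18,.008,box=(.59,-.137,.045),s=150,v=120))
for k in('red','yellow','blue'): print(k,blob('wrist','w2',HUE[k],.237,box=(.66,.08,.12)))
E
```

```text
True
[ 0.49907061 -0.06160089  0.12368435] [ 0.09875125  0.16080233 -0.28863923]
[ 0.78736985 -0.78917922  0.34694575]
10.4667
(array([ 0.5886, -0.1349, -1.3844]), array([63.9, 66.4]), 2959, array([ 0.5899, -0.1348,  0.18  ]))
red (array([0.6388, 0.1375, 0.0409]), array([23.5, 12.7]), 556, array([0.6394, 0.1375, 0.237 ]))
yellow (array([ 0.6398,  0.0804, -0.0027]), array([11.1, 19.6]), 443, array([0.6402, 0.0806, 0.237 ]))
blue (array([0.6414, 0.0235, 0.0452]), array([17.2, 11.2]), 398, array([0.6417, 0.0236, 0.237 ]))
```

View pics/t2.png

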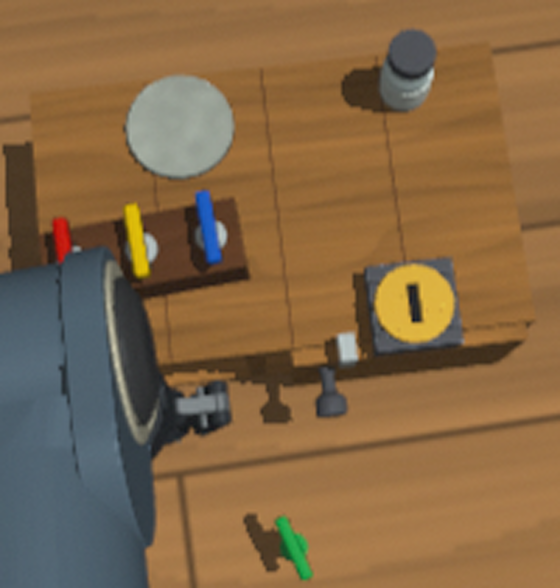

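The door is flush shut, with the keeper right beside the lock case at (347,348) in the crop. Next I'll take the blue key to above the lock and measure key against disc from one wrist image.

```bash
python3 - <<'E'
from h import *
R=down(-np.pi/2+.046)
movep([.662,.0225,.30],R); move_l([.662,.0225,.236],feed=.15)
command_gripper(0.0,50); s=sense(); print(s['finger_gap'],s['gripper_force'],s['wrist_force'])
move_l([.662,.0225,.312],feed=.12)
print(sense()['finger_gap'],sense()['wrist_force'])
movep([.588,-.136,.295],down(-np.pi/2-.036)); sleep(.2)
snap('wrist','w3'); snap('top','t3'); s=sense(); print(s['position'],s['time_s'])
for c,f in(('wrist','w3'),('top','t3')):
    print(c,blob(c,f,HUE['disc'],.18,.008,box=(.59,-.137,.045),s=150,v=120)); print(blob(c,f,HUE['blue'],.296,.008,box=(.59,-.137,.06)))
cv2.imwrite('pics/w3c.png',cv2.resize(np.load('pics/w3.npz')['im'][:,:,::-1],None,fx=1.25,fy=1.25))
E
```

```text
0.01095260249926011 50.43549656867981 [-1.4606524   0.45077546  5.75846162]
0.011115962179441982 [ 0.21756248  0.77990492 -0.6284044 ]
[ 0.58862646 -0.13486425  0.29478563] 13.975
wrist (array([ 0.5924, -0.1364,  1.446 ]), array([64.7, 58.3]), 3276, array([ 0.5955, -0.1371,  0.18  ]))
(array([ 0.5934, -0.1325, -0.0338]), array([11.6, 58.6]), 2986, array([ 0.595 , -0.1326,  0.296 ]))
top NoneTraceback (most recent call last):
  File "<stdin>", line 10, in <module>
  File "h.py", line 32, in blob
    vv,uu=np.nonzero(m); n=cv2.undistortPoints(np.c_[uu,vv].astype(float)[:,None],K,D)[:,0]
                           ~~~~~~~~~~~~~~~~~~~^^^^^^^^^^^^^^^^^^^^^^^^^^^^^^^^^^^^^^^^
cv2.error: OpenCV(4.12.0) /io/opencv/modules/calib3d/src/undistort.dispatch.cpp:347: error: (-215:Assertion failed) CV_IS_MAT(_src) && CV_IS_MAT(_dst) && (_src->rows == 1 || _src->cols == 1) && (_dst->rows == 1 || _dst->cols == 1) && _src->cols + _src->rows - 1 == _dst->rows + _dst->cols - 1 && (CV_MAT_TYPE(_src->type) == CV_32FC2 || CV_MAT_TYPE(_src->type) == CV_64FC2) && (CV_MAT_TYPE(_dst->type) == CV_32FC2 || CV_MAT_TYPE(_dst->type) == CV_64FC2) in function 'cvUndistortPointsInternal'
```

```bash
python3 - <<'E'
from h import *
cv2.imwrite('pics/w3c.png',cv2.resize(np.load('pics/w3.npz')['im'][:,:,::-1],None,fx=1.25,fy=1.25))
E
```

```text
(no output)
```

View pics/w3c.png

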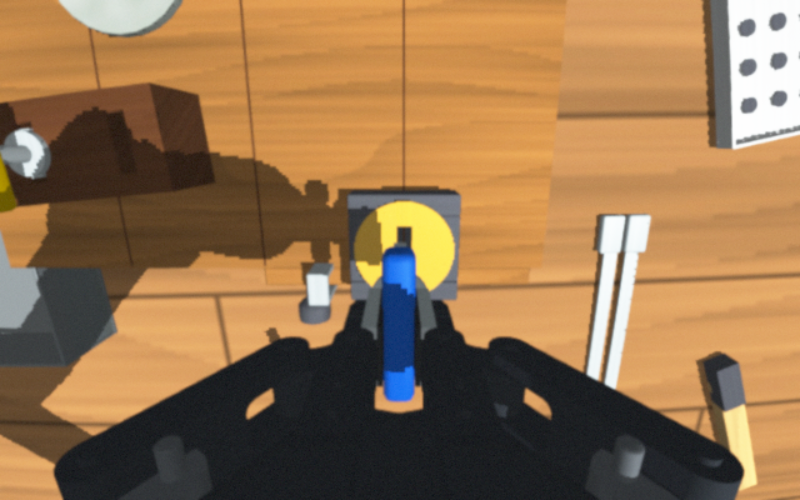

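The blue bar is at columns 385–415 and the keyway shows at (404,235) in the disc (405,248). The key needs about 3 mm more toward -y. I'll correct and insert under force guard, nudging if it catches.

```bash
cat >> h.py <<'E'
LX,LY,LYAW=.586,-.1376,-.036
def go(p,R,feed=.1,**k):
    """move_l then correct the standing error once"""
    r=move_l(p,R,feed=feed,**k); return r
def insert(x=LX,y=LY,yaw=LYAW):
    R=down(-np.pi/2+yaw)
    for dx,dy in [(0,0),(0,-.0015),(0,.0015),(-.002,0),(.002,0),(-.002,-.0015),(.002,.0015),(0,-.003),(0,.003)]:
        move_l([x+dx,y+dy,.268],R,feed=.06); sleep(.15); e=sense()['position']
        move_l([x+dx,y+dy,.2145],R,feed=.05,until_force=8); p=sense()['position']; print('try',dx,dy,e.round(4),p.round(4),sense()['wrist_force'].round(1))
        if p[2]<.225: return True
    return False
E
python3 - <<'E'
from h import *
print(insert()); print(sense()['time_s'],sense()['finger_gap'])
E
```

```text
try 0 0 [ 0.5862 -0.1378  0.2684] [ 0.5857 -0.1375  0.2154] [-0.7  0.1  5.7]
True
15.7333 0.011140985293674318
```

Seated on the first try. Now I'll turn counter-clockwise in small steps, watching the torque.

```bash
cat >> h.py <<'E'
def turn(p,a0,a1,lim=.35,step=.1):
    """turn the key about the upright axis at p from a0 to a1, stops at torque change"""
    t0=sense()['ft_torque']; n=int(np.ceil(abs(a1-a0)/step)); log=[]
    for a in np.linspace(a0,a1,n+1)[1:]:
        movep(p,down(-np.pi/2+LYAW+a)); s=sense(); t=(s['ft_torque']-t0)[2]; log.append((round(a,2),round(t,2)))
        if abs(t)>lim: break
    print(log,'F',(s['wrist_force']).round(1),'t',s['time_s']); return a
E
python3 - <<'E'
from h import *
p=sense()['position']+[0,0,.001]
move_l(p,feed=.05)
print(turn(p,0,.6)); print(sense()['finger_gap'])
E
```

```text
[(np.float64(0.1), np.float64(0.06)), (np.float64(0.2), np.float64(0.04)), (np.float64(0.3), np.float64(-0.01)), (np.float64(0.4), np.float64(0.01)), (np.float64(0.5), np.float64(-0.02)), (np.float64(0.6), np.float64(-0.01))] F [-0.3 -3.  -1.7] t 17.4833
0.6
0.010904582510429806
```

Blue turns freely past 0.6 rad, so it looks like the right key. I'll continue to the hard stop.

```bash
python3 - <<'E'
from h import *
p=sense()['position']
a=turn(p,.6,1.5); 
a=turn(p,1.5,1.80,lim=.4,step=.04); sleep(.2)
s=sense(); print(a,s['ft_torque'],s['finger_gap'],s['position'])
snap('top','t4',(220,90,420,300),2.8)
E
```

```text
[(np.float64(0.7), np.float64(-0.02)), (np.float64(0.8), np.float64(-0.03)), (np.float64(0.9), np.float64(-0.03)), (np.float64(1.0), np.float64(0.02)), (np.float64(1.1), np.float64(0.01)), (np.float64(1.2), np.float64(-0.01)), (np.float64(1.3), np.float64(0.02)), (np.float64(1.4), np.float64(-0.09)), (np.float64(1.5), np.float64(-0.03))] F [ 4.1 -2.3 -0.2] t 19.7333
[(np.float64(1.54), np.float64(-0.03)), (np.float64(1.58), np.float64(0.04)), (np.float64(1.61), np.float64(0.02)), (np.float64(1.65), np.float64(-0.0)), (np.float64(1.69), np.float64(-0.03)), (np.float64(1.72), np.float64(-0.39)), (np.float64(1.76), np.float64(-0.89))] F [ 8.3 -0.7 -2.1] t 21.4833
1.7625000000000002 [-0.2813397  -1.77979049 -0.93890014] 0.011072297622212615 [ 0.58726613 -0.13755433  0.21663381]
```

The hard stop is felt at about 1.70 rad, which is 1.57 plus the key's play. I'll ease off within the play, release, retreat and look.

```bash
python3 - <<'E'
from h import *
p=sense()['position']
movep(p,down(-np.pi/2+LYAW+1.71)); command_gripper(.035)
move_l(p+[0,0,.10],feed=.15)
movep([.50,.10,.36],down(-np.pi/2)); sleep(.3)
snap('top','t5',(330,150,420,270),5); print(sense()['time_s'])
print(blob('top','t5',HUE['blue'],.215,.01,box=(.59,-.137,.06)))
for k in('red','yellow'): print(blob('top','t5',HUE[k],.237,box=(.66,.08,.12)))
E
```

```text
25.3917
(array([ 0.5857, -0.1357, -1.5309]), array([11.4, 58.6]), 120, array([ 0.5855, -0.1354,  0.215 ]))
(array([0.6585, 0.1368, 0.0549]), array([55.5, 12.4]), 108, array([0.6635, 0.1367, 0.237 ]))
(array([0.6597, 0.0794, 0.0503]), array([58.8, 11.9]), 134, array([0.6597, 0.0796, 0.237 ]))
```

View pics/t5.png

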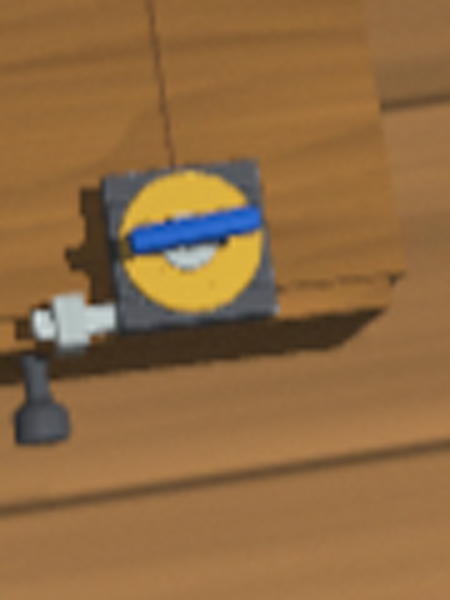

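The crop shows the bolt out through the keeper at (70,320) and the blue key standing across the disc at (195,230). The door is flush, and the red and yellow keys are still in the rack.

```bash
python3 -c "
from rig import *
print(finish_job())"
```

```text
the job is handed in; nothing more can be done
None
```

The job is handed in at about 25 s: the door is shut, the blue key turned the lock to its stop with the bolt in the keeper and still stands there, red and yellow never left the rack, and I did not touch the jar, coaster or tongs.

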